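Run a fingertip along the tube row to shut the flip lids

ROBOT

A 7-joint arm with a two-finger parallel gripper is mounted at the origin on the work surface. World frame = base frame: x ahead of the robot, y to its left, z up, the work surface at z = 0. Lengths are in m, angles in rad, forces in N, time in s.
With the tool pointing down it reaches from about 0.425 to 0.925 m from the base axis. Payload 6.8 kg.
Tool frame: the origin (TCP) lies at the very end of the fingers, on their centre line; the grasp point (between the pads) lies 19 mm behind it; z points along the fingers, y is the line along which they close (so a half turn about z gives the same grasp; the last joint's range is limited). The gripper opens to 85 mm and grips with 20 to 120 N. Pads are 22 mm wide; open, the fingers measure 114 mm over their backs; the gripper's body (76 mm by 85 mm) begins 54 mm behind the grasp point. The pads swing forward as they close: fully open they stand 13 mm farther back than shut.
Start: joints at [-1.336, 0.477, 0.022, 1.555, -0.011, 1.109, -0.083], TCP at [0.227, 0.636, 0.199] pointing down, gripper open.
Joint ranges: [-2.96, 2.96], [-0.34, 2.1], [-1.41, 1.46], [0.24, 2.44], [-1.37, 4.51], [0.17, 1.92], [-2.96, 2.96]. Speed limits (rad/s): [2.39, 2.39, 3.14, 3.14, 3.14, 3.14, 3.14].

INTERFACE

Orientations are given as a unit quaternion [w, x, y, z].
In Python, from station import telemetry, viewer, job, search_frame, cut_out gives the robot as it stands. The module is installed in compiled form; this text tells all that it offers.
- The arm moves only by the shell command python3 -m crank 'ROWS' [FORCE]. ROWS is JSON, a list of rows, each an object with "delta_rot": the turn, a rotation vector about the tool's x, y, z in degrees, a list of three; "xyz": the shift along the tool's x, y, z in m, a list of three; "fingers": the gripper command: -1 is fully open, 1 is shut, values between are in proportion. In form: [{"delta_rot": [ax, ay, az], "xyz": [dx, dy, dz], "fingers": fingers}, ...]. A call has 1 to 10 rows; each row is the pose to reach, as a shift and turn from the pose commanded when the call began, along the tool's axes at that moment; what a row does not reach only later rows make up. A row lasts 1/10 s, in which the tool goes at most 50 mm and 8.59 degrees, less where a joint would pass 70% of its speed; a pose out of reach is approached as far as the arm can. A call with a gripper value outside its range is refused whole. The fingers move at their own pace and stop on an object; FORCE is the grip in N (left out, the last holds). Time passes only in rows, so rows that repeat a pose let the fingers close. It gives the time, the measured TCP pose, the force, the opening and the grip force at its end, in the units of the state.
- telemetry.get_obs(): the state, without advancing time (a new reading comes with each control period).
- viewer.read_camera(name): name is "side" or "top" or "wrist"; returns a dict with "img" (384x512x3 uint8, red, green, blue), "fx", "fy", "cx", "cy" (pixels), "k1" (the pictures are not rectified: a ray, as slopes to the right and down, at radius r is drawn at 1 + k1 r^2 times it, then the intrinsics apply), "origin" and "rotation" of the camera in the world. Camera axes: x right, y up, looking along -z (the intrinsics and any distortion apply to the point x, -y, -z); pixel columns grow to the right and rows downward; lengths in m; the calibration is good to about 2 mm. A picture is of the moment at which its call begins. There is no depth.
- job.hand_in(): hands the job in; it is judged then, once.
Trained networks look in the newest picture that a camera, given by its name, has taken for a name from the list of things; names that differ only in an ending like _2 or _b are one class to them, and where a whole thing is asked for, a point or a joint stands for the part that bears it (a point fixed in the world has none). Each returns a list of dicts, best first, with "score" (0 to 1); they miss things now and then, are a little off and sometimes report something else, mostly with a low value. They report only what shows in the picture. A call takes as long as a camera call.
- search_frame(camera, thing): "pixel" ([column, row] in pixels, amid what is visible of it).
- cut_out(camera, thing): "pixels" (384x512 bool, what is visible of it) and "pixel" ([column, row] in pixels, amid what is visible of it).
The state is a dict: "t": time; "q": joint angles; "joint_vel": joint speeds; "joint_torque": joint torques, N m; "eef_pos": TCP position; "tool_rot": TCP orientation; "contact_force": force on the tool from outside, world axes, zero at the start; "torque": the same for the moment, N m; "gripper_width": opening from 0.0 (shut) to 1.0 (fully open); "grasp_force": force on a finger pad.
Only numpy, scipy, OpenCV 4.12 (cv2) and the standard library are available. Lean on these libraries where they do the work, as an engineer would, in place of code of your own. Each camera call takes 0.05 s, during which the arm holds its last target. There are 200 camera calls.

TASK

The five flip-lid tubes in the rack stand open, all their lids leaning back towards the same end of the row. Starting at that end, run the closed fingertips lightly along the row over the tubes so that the lids fold shut one after another, in order, until all five lie flat on their tubes. Do not lift, tip or shove the rack, do not press hard, and leave the screw-cap tubes and everything else on the bench as they are.

Things in the scene. Friction and masses are not known exactly. Their poses are not given: they have to be found in the camera images.
- rack: Loose dark grey tube rack, 0.8 kg, any yaw: 240 (its x) x 115 (y) x 45 mm high; origin at the centre of its underside. Row of five white flip-lid tubes at y = -24, x = -80, -40, 0, 40, 80 mm: necks 21 mm wide, rims 60 mm above the bench. Second row at y = +30: four holes at x = -75, -25, 25, 75 mm, three hold screw-cap tubes, cap tops 70 mm above the bench.
- lid1 (a joint): Hinge angle of flip lid 1 of 5, rad: 0 = shut flat on its tube, 1.57 = straight up; starts at 1.75 to 2.15, leaning back to the rack's -x. Slightly stiff (0.006 N m): the lid stays where it is left and does not fall shut. No snap, no spring.
- lid1_hinge (a point): Hinge line of lid 1, 12.5 mm to the rack's -x from its tube's axis, 60.5 mm above the bench. It folds shut towards the rack's +x. Lid 1 is at the rack's -x end, lid 5 at +x. Lid: disc 21 mm across, 4 mm thick, with a thumb tab; reaches 28 mm from the hinge; its top is 64.5 mm above the bench when shut.
- lid2 (a joint): Hinge angle of flip lid 2 of 5, rad: 0 = shut flat on its tube, 1.57 = straight up; starts at 1.75 to 2.15, leaning back to the rack's -x. Slightly stiff (0.006 N m): the lid stays where it is left and does not fall shut. No snap, no spring.
- lid2_hinge (a point): Hinge line of lid 2, 12.5 mm to the rack's -x from its tube's axis, 60.5 mm above the bench. It folds shut towards the rack's +x. Lid 1 is at the rack's -x end, lid 5 at +x. Lid: disc 21 mm across, 4 mm thick, with a thumb tab; reaches 28 mm from the hinge; its top is 64.5 mm above the bench when shut.
- lid3 (a joint): Hinge angle of flip lid 3 of 5, rad: 0 = shut flat on its tube, 1.57 = straight up; starts at 1.75 to 2.15, leaning back to the rack's -x. Slightly stiff (0.006 N m): the lid stays where it is left and does not fall shut. No snap, no spring.
- lid3_hinge (a point): Hinge line of lid 3, 12.5 mm to the rack's -x from its tube's axis, 60.5 mm above the bench. It folds shut towards the rack's +x. Lid 1 is at the rack's -x end, lid 5 at +x. Lid: disc 21 mm across, 4 mm thick, with a thumb tab; reaches 28 mm from the hinge; its top is 64.5 mm above the bench when shut.
- lid4 (a joint): Hinge angle of flip lid 4 of 5, rad: 0 = shut flat on its tube, 1.57 = straight up; starts at 1.75 to 2.15, leaning back to the rack's -x. Slightly stiff (0.006 N m): the lid stays where it is left and does not fall shut. No snap, no spring.
- lid4_hinge (a point): Hinge line of lid 4, 12.5 mm to the rack's -x from its tube's axis, 60.5 mm above the bench. It folds shut towards the rack's +x. Lid 1 is at the rack's -x end, lid 5 at +x. Lid: disc 21 mm across, 4 mm thick, with a thumb tab; reaches 28 mm from the hinge; its top is 64.5 mm above the bench when shut.
- lid5 (a joint): Hinge angle of flip lid 5 of 5, rad: 0 = shut flat on its tube, 1.57 = straight up; starts at 1.75 to 2.15, leaning back to the rack's -x. Slightly stiff (0.006 N m): the lid stays where it is left and does not fall shut. No snap, no spring.
- lid5_hinge (a point): Hinge line of lid 5, 12.5 mm to the rack's -x from its tube's axis, 60.5 mm above the bench. It folds shut towards the rack's +x. Lid 1 is at the rack's -x end, lid 5 at +x. Lid: disc 21 mm across, 4 mm thick, with a thumb tab; reaches 28 mm from the hinge; its top is 64.5 mm above the bench when shut.
- tube1: Loose screw-cap tube, 60 mm tall, 16 mm wide, cap 20 mm wide, standing in a hole of the rack's second row; origin at the centre of its underside, 10 mm above the bench. To be left alone.
- tube2: Loose screw-cap tube, 60 mm tall, 16 mm wide, cap 20 mm wide, standing in a hole of the rack's second row; origin at the centre of its underside, 10 mm above the bench. To be left alone.
- tube3: Loose screw-cap tube, 60 mm tall, 16 mm wide, cap 20 mm wide, standing in a hole of the rack's second row; origin at the centre of its underside, 10 mm above the bench. To be left alone.
- jar: Small amber jar with lid, 44 mm wide, 55 mm tall, on the bench on the rack's +y side; loose, origin at the centre of its underside. To be left alone.
- tip_box: Clear box 85 x 55 x 40 mm on the bench on the rack's +y side; loose, origin at the centre of its underside. To be left alone.
- pipette: White pipette lying on the bench, 240 mm long, 28 mm high, to the robot's right; loose, origin at the centre of its underside. To be left alone.
- beaker: Glass beaker 66 mm wide, 80 mm tall, to the robot's left; loose, origin at the centre of its underside. To be left alone.
- reagent: Reagent bottle 70 mm wide, 120 mm tall, to the robot's right; loose, origin at the centre of its underside. To be left alone.

How it is judged:
By the outcome, as a careful person would: the job done as asked, in the order asked, and still so for the second after the job is handed in, with the robot touching nothing.
It also fails if it takes over 35 s, if anything falls off the work surface, if the arm or the gripper's body presses on something with over 40 N, if the wrist force passes 120 N, or if a joint passes its speed limit or range.

## Working session

There is one attempt and no reset: what is moved stays moved. The work goes in short steps, Python scripts to look and compute and a shell command to move; the robot and the scene stay as the last step left them, time stands still between calls to the robot, and variables do not carry over. Pictures are saved under pics/ and viewed, at most 10 in all, crops included, and the job is handed in when it is done.

```bash
mkdir -p pics
cat > h.py <<'E'
import numpy as np,cv2
from station import telemetry,viewer,job,search_frame,cut_out
from scipy.spatial.transform import Rotation as R
def rot(c):
    r=np.array(c["rotation"],float)
    return r if r.shape==(3,3) else R.from_quat(r,scalar_first=True).as_matrix()
def KD(c): return np.array([[c["fx"],0,c["cx"]],[0,c["fy"],c["cy"]],[0,0,1.]]),np.array([c["k1"],0,0,0.])
def ray(c,px):
    K,D=KD(c); u=cv2.undistortPoints(np.array([[px]],float),K,D)[0,0]
    return np.array(c["origin"]),rot(c)@np.array([u[0],-u[1],-1.])
def at_z(c,px,z):
    o,d=ray(c,px); return o+d*(z-o[2])/d[2]
def proj(c,P):
    P=np.atleast_2d(P); p=(P-np.array(c["origin"]))@rot(c)*[1,-1,-1]
    K,D=KD(c); return cv2.projectPoints(p,np.zeros(3),np.zeros(3),K,D)[0][:,0]
E
python3 - <<'E'
from h import *
o=telemetry.get_obs(); print(o["t"],o["eef_pos"],o["tool_rot"],o["gripper_width"])
ims=[]
for n in("top","side"):
    c=viewer.read_camera(n); cv2.imwrite(f"pics/{n}0.png",c["img"][:,:,::-1]); print(n,c["origin"],rot(c).round(2).tolist(),c["fx"],c["k1"])
    for t in("rack","lid1_hinge","tube1","lid1"):
        for d in search_frame(n,t)[:5]: print(t,round(d["score"],2),np.round(d["pixel"]),at_z(c,d["pixel"],{"rack":.045,"tube1":.07}.get(t,.065)).round(3))
E
```

```text
0.0 [0.2266487  0.63509272 0.19760229] [-1.08107794e-04  1.70537579e-01  9.85350724e-01 -9.34785469e-04] 1.0019435441748956
top [0.3536225  0.03159332 1.23841713] [[0.01, 0.99, -0.17], [-1.0, 0.01, 0.02], [0.02, 0.17, 0.98]] 433.7267702357209 -0.1051275552070626
rack 0.9 [234. 198.] [0.551 0.044 0.045]
tube1 0.52 [259. 186.] [ 0.582 -0.026  0.07 ]
tube1 0.44 [221. 226.] [0.47  0.077 0.07 ]
side [ 0.04778233 -0.83009356  0.7434908 ] [[0.87, 0.29, -0.4], [-0.49, 0.5, -0.72], [-0.01, 0.82, 0.57]] 413.7679508280381 -0.09301210410599309
rack 0.9 [260. 190.] [0.547 0.023 0.045]
tube1 0.64 [228. 185.] [0.461 0.058 0.07 ]
tube1 0.63 [266. 192.] [ 0.539 -0.022  0.07 ]
tube1 0.52 [282. 194.] [ 0.571 -0.057  0.07 ]
lid1 0.7 [205. 133.] [0.542 0.401 0.065]
```

View pics/top0.png

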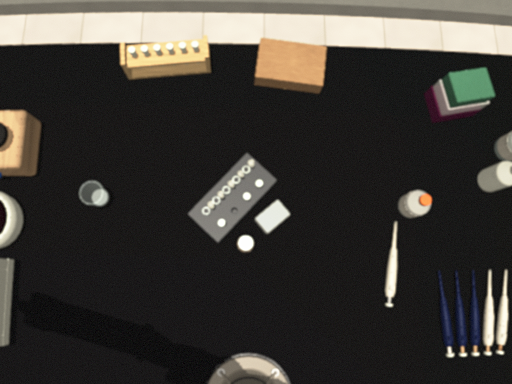

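View pics/side0.png

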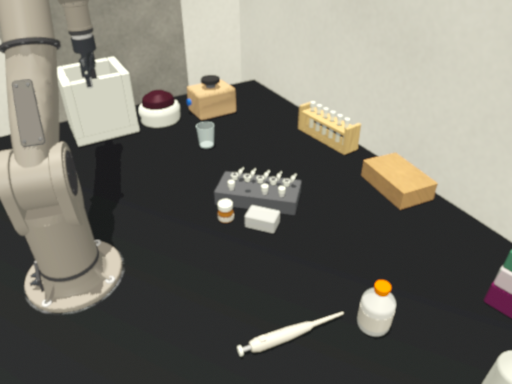

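The flip-lid row runs from (252,162), the rack's -x end, to (205,210) in the top view. The screw caps, jar and box are on the near side, so rack +x points to about 135° in the world. I'll go above it.

```bash
python3 -m crank '[{"delta_rot":[0,0,25],"xyz":[-0.252,-0.226,-0.08],"fingers":1},{"delta_rot":[0,0,25],"xyz":[-0.252,-0.226,-0.08],"fingers":1},{"delta_rot":[0,0,25],"xyz":[-0.252,-0.226,-0.08],"fingers":1},{"delta_rot":[0,0,25],"xyz":[-0.504,-0.452,-0.08],"fingers":1},{"delta_rot":[0,0,25],"xyz":[-0.504,-0.452,-0.08],"fingers":1},{"delta_rot":[0,0,25],"xyz":[-0.504,-0.452,-0.08],"fingers":1},{"delta_rot":[0,0,25],"xyz":[-0.504,-0.452,-0.08],"fingers":1},{"delta_rot":[0,0,25],"xyz":[-0.504,-0.452,-0.08],"fingers":1},{"delta_rot":[0,0,25],"xyz":[-0.504,-0.452,-0.08],"fingers":1},{"delta_rot":[0,0,25],"xyz":[-0.504,-0.452,-0.08],"fingers":1}]' 20
cat > s.py <<'E'
from h import *
o=telemetry.get_obs(); M=R.from_quat(o["tool_rot"],scalar_first=True).as_matrix()
print(o["t"],np.round(o["eef_pos"],4),"yaw x",np.degrees(np.arctan2(M[1,0],M[0,0])).round(2),"z",M[:,2].round(3),"F",np.round(o["contact_force"],2),o["gripper_width"])
E
python3 s.py
```

```text
t: 1.5
eef_pos: [0.4634, 0.199, 0.2636]
tool_rot: [0.0, 0.38, 0.925, 0.001]
contact_force: [0.8, 0.5, -0.3]
gripper_width: 0.001
grasp_force: 0.0
1.5 [0.4634 0.199  0.2636] yaw x 135.37 z [ 0.001  0.001 -1.   ] F [ 0.77  0.47 -0.28] 0.0008622152039528433
```

```bash
python3 -m crank '[{"delta_rot":[0,0,0],"xyz":[-0.174,-0.053,-0.02],"fingers":1},{"delta_rot":[0,0,0],"xyz":[-0.174,-0.053,-0.02],"fingers":1},{"delta_rot":[0,0,0],"xyz":[-0.174,-0.053,-0.02],"fingers":1},{"delta_rot":[0,0,0],"xyz":[-0.174,-0.053,-0.02],"fingers":1},{"delta_rot":[0,0,0],"xyz":[-0.174,-0.053,-0.02],"fingers":1},{"delta_rot":[0,0,0],"xyz":[-0.174,-0.053,-0.02],"fingers":1}]'
python3 s.py
python3 - <<'E'
from h import *
c=viewer.read_camera("wrist"); cv2.imwrite("pics/w0.png",c["img"][:,:,::-1]); print(c["origin"],rot(c).round(2).tolist(),c["fx"])
for t in("lid1_hinge","lid1","tube1","rack"):
    for d in search_frame("wrist",t)[:6]: print(t,round(d["score"],2),np.round(d["pixel"]),at_z(c,d["pixel"],{"rack":.045,"tube1":.07}.get(t,.0605)).round(4))
E
```

```text
t: 2.1
eef_pos: [0.5493, 0.0405, 0.2829]
tool_rot: [-0.0, 0.381, 0.925, 0.0]
contact_force: [0.0, 1.0, -0.2]
gripper_width: 0.002
grasp_force: 0.0
2.1 [0.5493 0.0405 0.2829] yaw x 135.26 z [-0.  0. -1.] F [ 0.03  1.04 -0.18] 0.002283288273821268
[0.49221268 0.09629601 0.45931595] [[0.7, -0.67, -0.22], [0.71, 0.67, 0.22], [0.0, -0.31, 0.95]] 269.1693117072149
lid1_hinge 0.61 [277. 224.] [ 0.6513 -0.0047  0.0605]
lid1_hinge 0.31 [262. 146.] [0.5446 0.0645 0.0605]
lid1 0.72 [274. 117.] [0.5262 0.1057 0.0605]
lid1 0.57 [274. 174.] [0.587  0.0487 0.0605]
lid1 0.43 [273. 224.] [ 0.6467 -0.0104  0.0605]
tube1 0.75 [239. 205.] [ 0.5829 -0.0233  0.07  ]
tube1 0.74 [279. 223.] [0.6486 0.0008 0.07  ]
tube1 0.55 [236. 109.] [0.4803 0.0751 0.07  ]
rack 0.88 [262. 146.] [0.5457 0.0643 0.045 ]
```

View pics/w0.png

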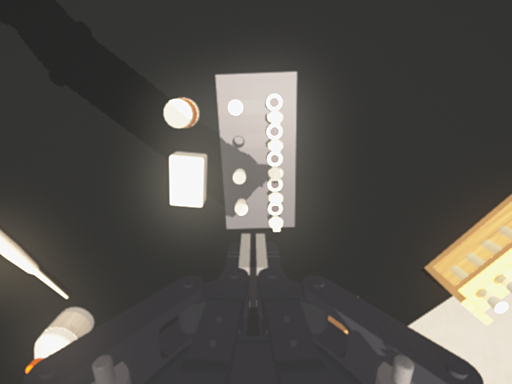

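The five tube mouths are at about (274,102), (274,131), (274,159), (275,185) and (276,209), from tube 5 to tube 1. Each lid lies below its mouth in the picture, on the -x side. Next I'll fit the rack pose.

```bash
cat > fit.py <<'E'
from h import *
from scipy.optimize import least_squares
c=viewer.read_camera("wrist")
L=[(80-40*i,-24,60) for i in range(5)]+[(75,30,70),(-25,30,70),(-75,30,70)]+[(120,57.5,45),(120,-57.5,45),(-120,-57.5,45),(-120,57.5,45)]
P=np.array([(274,102),(274,131),(274,159),(275,185),(276,209),(235.5,107),(239,177),(241,207.5),(217,75),(297,71),(295,228),(226,230)],float)
L=np.array(L)/1000
W=lambda p:L@R.from_euler("z",p[2]).as_matrix().T+[p[0],p[1],0]
f=lambda p:(proj(c,W(p))-P).ravel()
s=least_squares(f,[.55,.04,np.radians(135)],loss="soft_l1"); p=s.x
print(p[:2].round(4),np.degrees(p[2]).round(2)); print(f(p).reshape(-1,2).round(1).tolist())
np.save("p.npy",p)
for x in(-80,0,80): print(x,(R.from_euler("z",p[2]).as_matrix()@[x/1000,-.024,0]+[p[0],p[1],0]).round(4))
o=telemetry.get_obs();M=R.from_quat(o["tool_rot"],scalar_first=True).as_matrix()
a=R.from_euler("z",p[2]).as_matrix()@[-.140,-.024,0]+[p[0],p[1],.1]
print("tool shift to (-140,-24,100):",(M.T@(a-o["eef_pos"])).round(4))
im=c["img"].copy()
for q in proj(c,W(p)): cv2.circle(im,tuple(int(v) for v in q.round()),2,(255,0,0),-1)
cv2.imwrite("pics/fit.png",cv2.resize(im[60:240,200:310,::-1],None,fx=3.3,fy=3.3))
E
python3 fit.py
```

```text
[0.554  0.0497] 137.48
[[0.3, 0.3], [0.5, 0.4], [0.7, -0.4], [-0.1, -0.8], [-0.9, -0.7], [0.2, 0.5], [0.2, 0.7], [-0.2, 1.3], [-1.4, -0.4], [-0.0, 0.6], [-0.6, -1.5], [0.5, -1.4]]
-80 [0.6292 0.0133 0.    ]
0 [0.5702 0.0674 0.    ]
80 [0.5113 0.1215 0.    ]
tool shift to (-140,-24,100): [-0.1375  0.0378  0.1828]
```

View pics/fit.png

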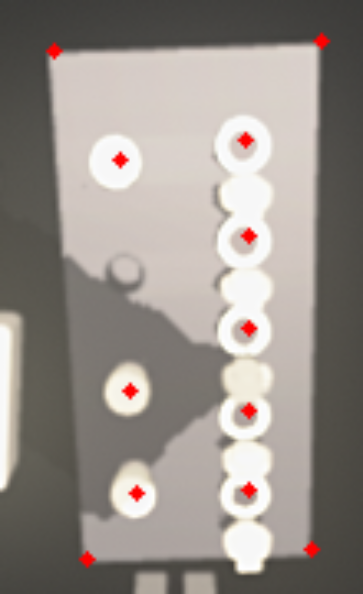

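```bash
python3 -m crank '[{"delta_rot":[0,0,-2.2],"xyz":[-0.045,0.012,0.0],"fingers":1},{"delta_rot":[0,0,-2.2],"xyz":[-0.09,0.025,0.0],"fingers":1},{"delta_rot":[0,0,-2.2],"xyz":[-0.1375,0.038,0.04],"fingers":1},{"delta_rot":[0,0,-2.2],"xyz":[-0.1375,0.038,0.08],"fingers":1},{"delta_rot":[0,0,-2.2],"xyz":[-0.1375,0.038,0.12],"fingers":1},{"delta_rot":[0,0,-2.2],"xyz":[-0.1375,0.038,0.16],"fingers":1},{"delta_rot":[0,0,-2.2],"xyz":[-0.1375,0.038,0.183],"fingers":1},{"delta_rot":[0,0,-2.2],"xyz":[-0.1375,0.038,0.183],"fingers":1},{"delta_rot":[0,0,-2.2],"xyz":[-0.1375,0.038,0.183],"fingers":1}]'
cat > s2.py <<'E'
from h import *
import sys
o=telemetry.get_obs(); p=np.load("p.npy"); A=R.from_euler("z",p[2]).as_matrix()
M=R.from_quat(o["tool_rot"],scalar_first=True).as_matrix()
print("t",o["t"],"rack mm",((A.T@(np.array(o["eef_pos"])-[p[0],p[1],0]))*1e3).round(1),"yaw",np.degrees(np.arctan2(M[1,0],M[0,0])-p[2]).round(2),"F rack",(A.T@o["contact_force"]).round(2))
E
for i in 1 2 3; do python3 s2.py; done
python3 - <<'E'
from h import *
p=np.load("p.npy"); A=R.from_euler("z",p[2]).as_matrix()
c=viewer.read_camera("side"); im=c["img"].copy()
P=[A@[x/1000,-.024,.06]+[p[0],p[1],0] for x in(-80,-40,0,40,80)]
q=proj(c,P); print(q.round(1).tolist())
cv2.imwrite("pics/s1.png",cv2.resize(im[130:230,200:330,::-1],None,fx=5,fy=5,interpolation=cv2.INTER_CUBIC))
E
```

```text
t: 3.3
eef_pos: [0.6741, -0.0282, 0.1005]
tool_rot: [0.0, 0.362, 0.932, 0.0]
contact_force: [-0.4, 0.1, 0.3]
gripper_width: -0.0
grasp_force: 0.0
t 3.3 rack mm [-141.2  -23.8  100.5] yaw 0.12 F rack [0.3  0.21 0.29]
t 3.3 rack mm [-141.2  -23.8  100.5] yaw 0.12 F rack [0.3  0.21 0.29]
t 3.3 rack mm [-141.2  -23.8  100.5] yaw 0.12 F rack [0.3  0.21 0.29]
[[285.8, 179.4], [272.5, 177.8], [259.4, 176.3], [246.5, 174.7], [233.7, 173.2]]
```

View pics/s1.png

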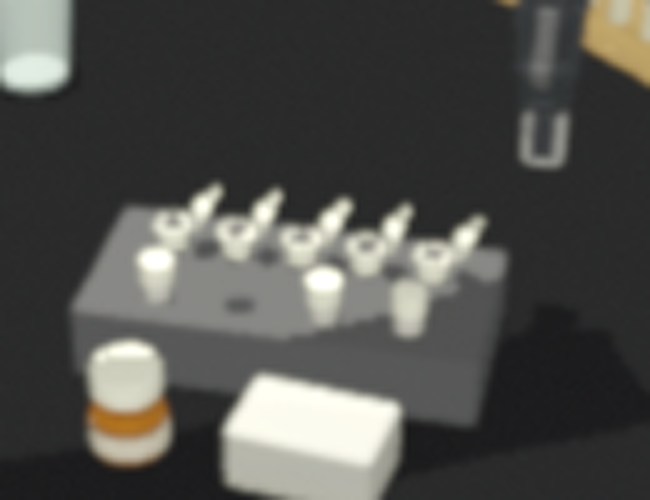

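```bash
python3 -m crank '[{"delta_rot":[0,0,0],"xyz":[0,0,0.015],"fingers":1},{"delta_rot":[0,0,0],"xyz":[0.005,0,0.0295],"fingers":1},{"delta_rot":[0,0,0],"xyz":[0.013,0,0.0295],"fingers":1},{"delta_rot":[0,0,0],"xyz":[0.021,0,0.0295],"fingers":1},{"delta_rot":[0,0,0],"xyz":[0.028,0,0.0295],"fingers":1},{"delta_rot":[0,0,0],"xyz":[0.035,0,0.0295],"fingers":1},{"delta_rot":[0,0,0],"xyz":[0.042,0,0.0295],"fingers":1},{"delta_rot":[0,0,0],"xyz":[0.050,0,0.0295],"fingers":1},{"delta_rot":[0,0,0],"xyz":[0.058,0,0.0295],"fingers":1},{"delta_rot":[0,0,0],"xyz":[0.058,0,0.033],"fingers":1}]' >/dev/null; python3 s2.py
python3 -m crank '[{"delta_rot":[0,0,0],"xyz":[0,0,0.001],"fingers":1},{"delta_rot":[0,0,0],"xyz":[0,0,0.0015],"fingers":1}]' >/dev/null; python3 s2.py
python3 - <<'E'
from h import *
c=viewer.read_camera("side"); im=c["img"]
cv2.imwrite("pics/s2.png",cv2.resize(im[130:230,200:330,::-1],None,fx=5,fy=5,interpolation=cv2.INTER_CUBIC))
E
python3 s2.py
```

```text
t 4.35 rack mm [-82.  -23.8  67.2] yaw 0.16 F rack [-0.79 -0.39 -1.15]
t 4.55 rack mm [-83.6 -22.9  65.3] yaw 0.06 F rack [ 0.24 -0.05  0.02]
t 4.6 rack mm [-83.7 -22.9  65.2] yaw 0.05 F rack [-0.24  0.06 -0.71]
```

View pics/s2.png

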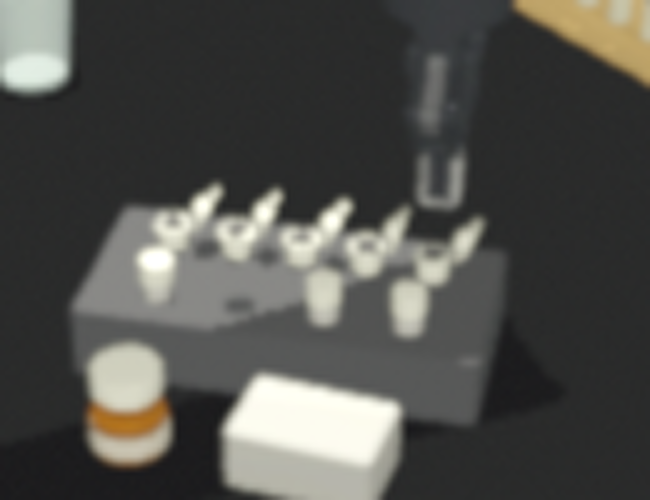

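Lid 1 is still upright. The fingertip shows at crop (440,205), above or beyond the row, with no contact. I'll check how the reported TCP projects into the images.

Run:
```python
from h import *
o=telemetry.get_obs(); e=np.array(o["eef_pos"]); M=R.from_quat(o["tool_rot"],scalar_first=True).as_matrix()
out=[]
for n in("side","wrist","top"):
    c=viewer.read_camera(n); im=c["img"].copy(); q=proj(c,[e,e-M[:,2]*.02,e-M[:,2]*.05])
    print(n,q.round(1).tolist(), search_frame(n,"rack")[:1])
    x,y=q[0].round().astype(int); x0=max(0,min(512-80,x-40)); y0=max(0,min(384-80,y-40))
    a=cv2.resize(im[y0:y0+80,x0:x0+80,::-1],(380,380),interpolation=cv2.INTER_CUBIC)
    for k in q[:2]: cv2.circle(a,tuple(int(v) for v in (k-[x0,y0]+.5)*4.75),3,(0,0,255),1)
    if n!="top": out.append(a)
    else: t=a
cv2.imwrite("pics/chk.png",np.hstack(out)); cv2.imwrite("pics/chkt.png",t)
```

```text
side [[287.0, 178.3], [287.3, 172.6], [287.6, 163.9]] [{'pixel': [260.3, 191.5], 'score': 0.56}]
wrist [[253.2, 221.5], [253.2, 234.4], [253.4, 260.0]] [{'pixel': [222.5, 109.6], 'score': 0.93}]
top [[246.1, 168.7], [246.3, 167.1], [246.5, 164.4]] [{'pixel': [266.3, 188.2], 'score': 0.56}]
```

View pics/chk.png

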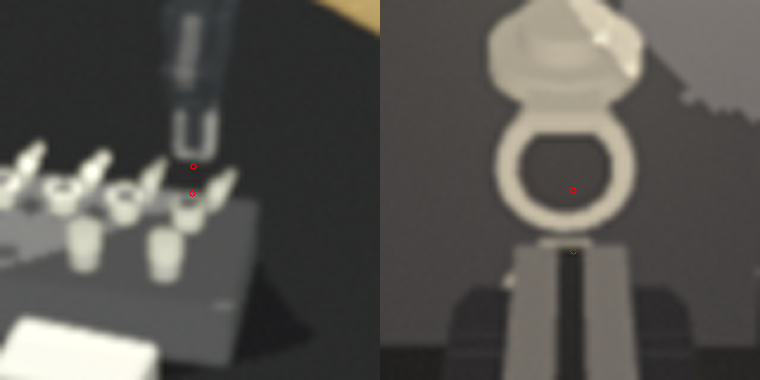

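The real fingertips sit about 20–30 mm above the reported TCP in both views. Lid 1 wasn't touched. I'll go back behind the row, lower the tool there clear of the rack, and measure the tip height.

```bash
python3 -m crank '[{"delta_rot":[0,0,0],"xyz":[0,0,-0.015],"fingers":1},{"delta_rot":[0,0,0],"xyz":[-0.02,0,-0.015],"fingers":1},{"delta_rot":[0,0,0],"xyz":[-0.04,0,-0.015],"fingers":1},{"delta_rot":[0,0,0],"xyz":[-0.060,0,-0.015],"fingers":1},{"delta_rot":[0,0,0],"xyz":[-0.060,0,0],"fingers":1},{"delta_rot":[0,0,0],"xyz":[-0.060,0,0.015],"fingers":1},{"delta_rot":[0,0,0],"xyz":[-0.060,0,0.015],"fingers":1},{"delta_rot":[0,0,0],"xyz":[-0.060,0,0.015],"fingers":1}]' 20 ; python3 s2.py
python3 - <<'E'
from h import *
o=telemetry.get_obs(); e=np.array(o["eef_pos"]); M=R.from_quat(o["tool_rot"],scalar_first=True).as_matrix()
p=np.load("p.npy"); A=R.from_euler("z",p[2]).as_matrix()
out=[]
for n in("side","wrist"):
    c=viewer.read_camera(n); im=c["img"].copy()
    q=proj(c,[e-M[:,2]*d+M[:,0]*x for x in(0,.011) for d in(0,.01,.02,.03)])
    x,y=q[0].round().astype(int); x0=max(0,min(512-80,x-45)); y0=max(0,min(384-80,y-45))
    a=cv2.resize(im[y0:y0+80,x0:x0+80,::-1],(400,400),interpolation=cv2.INTER_CUBIC)
    for i,k in enumerate(q): cv2.circle(a,tuple(int(v) for v in (k-[x0,y0]+.5)*5),2,(0,0,255) if i<4 else (0,255,0),-1)
    out.append(a)
cv2.imwrite("pics/chk2.png",np.hstack(out))
E
```

```text
t: 5.7
eef_pos: [0.674, -0.0288, 0.0495]
tool_rot: [-0.001, 0.361, 0.932, -0.0]
contact_force: [0.5, -0.4, 0.5]
gripper_width: 0.003
grasp_force: 0.0
t 5.7 rack mm [-141.5  -23.2   49.5] yaw 0.14 F rack [-0.61 -0.06  0.49]
```

View pics/chk2.png

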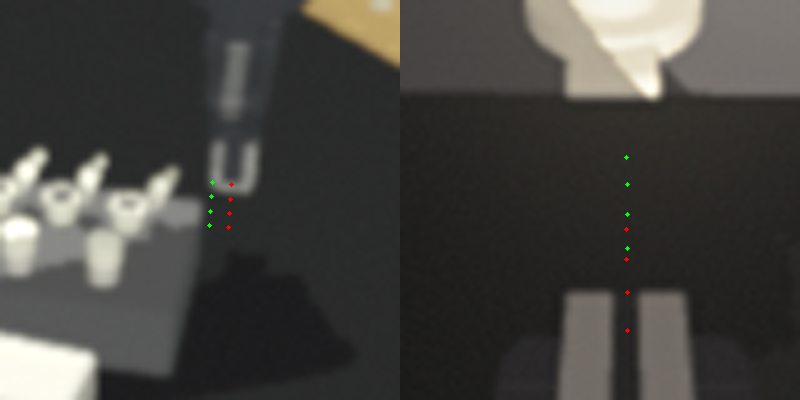

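The tips are roughly 25 mm above the reported TCP, so I'll sweep lid 1 at about this height, then look.

```bash
python3 -m crank '[{"delta_rot":[0,0,0],"xyz":[0.012,0,0.001],"fingers":1},{"delta_rot":[0,0,0],"xyz":[0.020,0,0.001],"fingers":1},{"delta_rot":[0,0,0],"xyz":[0.027,0,0.001],"fingers":1},{"delta_rot":[0,0,0],"xyz":[0.034,0,0.001],"fingers":1},{"delta_rot":[0,0,0],"xyz":[0.041,0,0.001],"fingers":1},{"delta_rot":[0,0,0],"xyz":[0.048,0,0.001],"fingers":1},{"delta_rot":[0,0,0],"xyz":[0.054,0,0.001],"fingers":1},{"delta_rot":[0,0,0],"xyz":[0.060,0,0.001],"fingers":1},{"delta_rot":[0,0,0],"xyz":[0.060,0,0.003],"fingers":1}]' >/dev/null; python3 s2.py
python3 - <<'E'
from h import *
out=[]
for n,(x0,y0) in dict(side=(215,125),wrist=(205,170)).items():
    c=viewer.read_camera(n); out.append(cv2.resize(c["img"][y0:y0+80,x0:x0+80,::-1],(400,400),interpolation=cv2.INTER_CUBIC))
cv2.imwrite("pics/l1.png",np.hstack(out))
E
python3 s2.py
```

```text
t 6.7 rack mm [-82.  -23.4  47.4] yaw 0.14 F rack [-0.44 -0.76  0.78]
t 6.8 rack mm [-83.  -23.1  47.1] yaw 0.1 F rack [0.21 0.86 0.02]
```

View pics/l1.png

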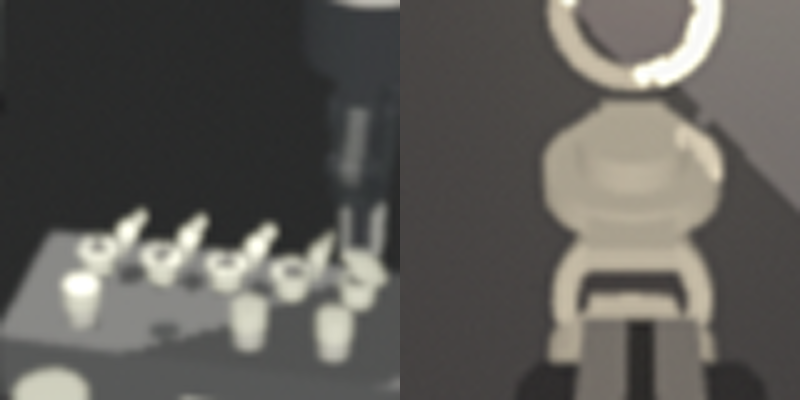

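Lid 1 is following the finger and is partly folded, with its tab just ahead of the tips at (630,305). I'll press down in small steps and watch the force.

```bash
python3 -m crank '[{"delta_rot":[0,0,0],"xyz":[0,0,0.0015],"fingers":1},{"delta_rot":[0,0,0],"xyz":[0,0,0.003],"fingers":1}]' >/dev/null; python3 s2.py
python3 -m crank '[{"delta_rot":[0,0,0],"xyz":[0,0,0.001],"fingers":1},{"delta_rot":[0,0,0],"xyz":[0,0,0.002],"fingers":1}]' >/dev/null; python3 s2.py
cat > pic.py <<'E'
from h import *
import sys
out=[]
for n,(x0,y0) in dict(side=(215,125),wrist=(205,170)).items():
    c=viewer.read_camera(n); out.append(cv2.resize(c["img"][y0:y0+80,x0:x0+80,::-1],(400,400),interpolation=cv2.INTER_CUBIC))
cv2.imwrite(sys.argv[1],np.hstack(out))
E
python3 pic.py pics/l1b.png; python3 s2.py
```

```text
t 7.0 rack mm [-83.7 -23.   44.4] yaw 0.06 F rack [ 0.19 -0.16  0.84]
t 7.2 rack mm [-83.4 -23.   42.3] yaw 0.06 F rack [0.11 0.71 0.51]
t 7.3 rack mm [-83.3 -23.   42.3] yaw 0.07 F rack [0.55 0.01 0.2 ]
```

View pics/l1b.png

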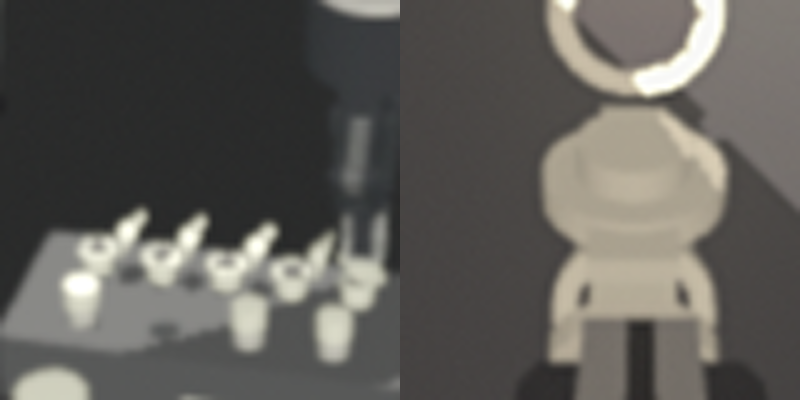

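Lid 1 is now nearly shut and covers the mouth at (640,285), and the picture budget is used up. I'll press down to contact by feel.

```bash
for i in 1 2 3; do python3 -m crank '[{"delta_rot":[0,0,0],"xyz":[0,0,0.001],"fingers":1},{"delta_rot":[0,0,0],"xyz":[0,0,0.001],"fingers":1}]' >/dev/null; python3 s2.py; done
```

```text
t 7.5 rack mm [-83.3 -23.1  41.4] yaw 0.08 F rack [0.22 0.77 0.46]
t 7.7 rack mm [-83.3 -23.1  40.4] yaw 0.08 F rack [-0.54 -0.48  0.65]
t 7.9 rack mm [-83.2 -23.1  39.3] yaw 0.08 F rack [0.19 0.   0.41]
```

```bash
for i in 1 2; do python3 -m crank '[{"delta_rot":[0,0,0],"xyz":[0,0,0.001],"fingers":1},{"delta_rot":[0,0,0],"xyz":[0,0,0.001],"fingers":1}]' >/dev/null; python3 s2.py; done
```

```text
t 8.1 rack mm [-83.3 -23.   38.3] yaw 0.08 F rack [-0.03  0.45 -1.02]
t 8.3 rack mm [-83.2 -23.1  37.3] yaw 0.08 F rack [ 0.35 -0.45 -0.22]
```

```bash
cat > d.py <<'E'
from h import *
import os
im=viewer.read_camera("side")["img"][172:186,278:296].astype(float).mean(2)
if os.path.exists("prev.npy"): print("diff",np.abs(im-np.load("prev.npy")).mean().round(2), np.abs(im-np.load("prev.npy")).max())
np.save("prev.npy",im)
E
python3 d.py; for i in 1 2; do python3 -m crank '[{"delta_rot":[0,0,0],"xyz":[0,0,0.001],"fingers":1},{"delta_rot":[0,0,0],"xyz":[0,0,0.001],"fingers":1}]' >/dev/null; python3 s2.py; python3 d.py; done
python3 - <<'E'
from h import *
a=cv2.imread("pics/l1b.png"); # side crop origin (215,125) x5
a=cv2.resize(a[:,:400],(80,80),interpolation=cv2.INTER_AREA)[47:61,63:80].mean(2); b=np.load("prev.npy")[:,:17]
print(a.round().astype(int)[::1]); print(b.round().astype(int))
E
```

```text
t 8.55 rack mm [-83.2 -23.1  36.3] yaw 0.08 F rack [ 0.48  0.04 -0.13]
diff 2.01 19.0
t 8.8 rack mm [-83.2 -23.1  35.3] yaw 0.08 F rack [-1.1  -0.11 -0.8 ]
diff 1.78 13.999999999999986
[[ 77 110 135 121  88 102 123  99  69  61  74 108 139 134  91  52  43]
 [128 156 163 123  85 111 132 102  68  60  72 106 134 126  86  50  43]
 [176 187 171 115  85 120 136 101  67  61  72 106 132 121  81  49  43]
 [204 200 162 103 101 138 145 110  83  76  84 113 136 119  75  46  43]
 [211 199 143  91 116 156 163 145 132 126 124 136 144 117  69  45  43]
 [205 189 134  95 120 159 179 180 179 176 172 170 157 112  61  44  43]
 [193 176 138 118 125 150 179 195 199 199 197 193 174 125  71  50  47]
 [180 161 139 134 137 153 176 193 202 203 202 200 187 150  97  66  60]
 [165 149 137 136 144 158 167 176 191 198 200 199 191 165 114  81  77]
 [144 137 131 129 140 158 164 163 174 187 193 192 177 151 109  85  83]
 [123 121 114 106 121 156 181 184 185 190 193 179 144 113  92  83  83]
 [ 97  96  92  89 106 152 190 203 204 203 195 165 118  89  83  82  82]
 [ 84  86  89  90 105 149 190 206 209 207 192 155 107  84  82  
[... 374 characters left out ...]
146  99 118 138 141  98  63  61  77 121 150 131  78  45  43]
 [205 192 138 133 166 171 154 109  81  75  85 121 143 114  65  45  44]
 [193 178 143 157 187 189 171 144 132 127 124 137 147 114  67  50  47]
 [181 162 143 157 181 189 188 182 180 178 173 172 166 136  88  65  61]
 [166 148 137 142 159 177 191 197 200 200 198 195 184 150 102  80  78]
 [143 134 126 127 142 168 187 195 203 204 203 196 176 134  94  83  82]
 [123 116 102 100 121 160 189 197 203 203 200 182 142 102  85  83  83]
 [ 96  93  86  86 104 152 192 205 209 207 197 167 116  86  83  83  83]
 [ 85  86  88  89 103 149 191 206 210 207 193 156 106  84  82  83  83]
 [ 89 102 115 118 123 149 184 198 202 198 180 139  97  83  83  83  83]]
```

```bash
for i in 1 2; do python3 -m crank '[{"delta_rot":[0,0,0],"xyz":[0,0,0.001],"fingers":1},{"delta_rot":[0,0,0],"xyz":[0,0,0.001],"fingers":1}]' >/dev/null; python3 s2.py; python3 d.py; done
```

```text
t 9.05 rack mm [-83.3 -23.1  34.4] yaw 0.08 F rack [-0.02  0.41  0.11]
diff 1.93 20.66666666666667
t 9.3 rack mm [-83.2 -23.1  33.4] yaw 0.08 F rack [-0.02 -0.16  0.09]
diff 1.65 14.333333333333343
```

```bash
for i in 1 2; do python3 -m crank '[{"delta_rot":[0,0,0],"xyz":[0,0,0.001],"fingers":1},{"delta_rot":[0,0,0],"xyz":[0,0,0.001],"fingers":1}]' >/dev/null; python3 s2.py; python3 d.py; done; python3 -c "
import numpy as np;print(np.load('prev.npy').round().astype(int)[:,:17])"
```

```text
t 9.55 rack mm [-83.2 -23.1  32.4] yaw 0.08 F rack [ 1.38 -0.5  -0.77]
diff 2.0 23.33333333333333
t 9.8 rack mm [-83.4 -23.1  31.9] yaw 0.07 F rack [ 0.71 -0.    4.37]
diff 1.26 9.666666666666671
[[ 75 110 137 125  85  99 121  93  64  60  66  93 121 121  84  50  42]
 [127 157 166 123  79 110 132  96  63  60  70 104 132 125  83  49  43]
 [178 187 174 113  70 113 136  97  63  61  72 107 136 126  82  48  43]
 [205 202 164  96  69 113 135  97  63  61  74 112 143 133  83  46  43]
 [212 201 144  78  77 117 136  97  63  61  77 120 151 137  83  45  43]
 [205 192 134 102 119 138 141  98  63  60  78 121 151 132  78  45  43]
 [194 178 143 147 168 171 153 110  81  75  87 124 147 122  73  50  48]
 [181 163 152 171 191 189 172 146 133 127 127 142 154 130  86  64  61]
 [166 150 150 171 187 191 190 185 182 179 175 172 167 140  97  79  78]
 [143 135 131 140 156 178 197 202 203 202 199 191 170 129  93  83  83]
 [123 115 102 101 121 163 196 207 209 208 202 182 142 101  85  83  83]
 [ 96  92  87  86 104 153 193 207 211 209 198 167 116  86  83  83  83]
 [ 84  86  88  90 103 149 191 206 210 207 193 156 106  85  82  83  83]
 [ 88 102 115 118 122 149 183 198 202 198 180 139  97  84  83  83  83]]
```

The lid stopped and Fz rose to about 4 N at reported z ≈ 32, so the true tip is about 32 mm higher than reported. Lid 2: lift 6.5 mm, advance 40 mm, press down lightly.

```bash
python3 -m crank '[{"delta_rot":[0,0,0],"xyz":[0.001,0,-0.0065],"fingers":1},{"delta_rot":[0,0,0],"xyz":[0.010,0,-0.0065],"fingers":1},{"delta_rot":[0,0,0],"xyz":[0.017,0,-0.0065],"fingers":1},{"delta_rot":[0,0,0],"xyz":[0.024,0,-0.0065],"fingers":1},{"delta_rot":[0,0,0],"xyz":[0.031,0,-0.0065],"fingers":1},{"delta_rot":[0,0,0],"xyz":[0.036,0,-0.0065],"fingers":1},{"delta_rot":[0,0,0],"xyz":[0.040,0,-0.0065],"fingers":1},{"delta_rot":[0,0,0],"xyz":[0.040,0,-0.0035],"fingers":1},{"delta_rot":[0,0,0],"xyz":[0.040,0,-0.001],"fingers":1},{"delta_rot":[0,0,0],"xyz":[0.040,0,-0.0004],"fingers":1}]' >/dev/null; python3 s2.py
python3 - <<'E'
from h import *
for n in("side","top"):
    c=viewer.read_camera(n)
    for d in search_frame(n,"rack")[:1]: print(n,d)
E
python3 s2.py
```

```text
t 10.85 rack mm [-43.2 -23.1  31.9] yaw 0.07 F rack [2.04 1.25 8.11]
side {'pixel': [257.3, 191.1], 'score': 0.58}
top {'pixel': [261.1, 183.1], 'score': 0.69}
t 11.05 rack mm [-43.2 -23.1  31.9] yaw 0.07 F rack [2.81 0.91 4.37]
```

```bash
cat > rk.py <<'E'
from h import *
c=viewer.read_camera("side"); g=cv2.cvtColor(c["img"],cv2.COLOR_RGB2GRAY); r=cv2.imread("pics/side0.png",0)
for (x,y,w,h) in((212,182,22,16),(292,186,14,26),(276,196,30,18),(222,176,14,16)):
    t=r[y:y+h,x:x+w]; m=cv2.matchTemplate(g[y-4:y+h+4,x-4:x+w+4],t,cv2.TM_CCOEFF_NORMED)
    i=np.unravel_index(m.argmax(),m.shape); print((x,y),"shift",i[1]-4,i[0]-4,m.max().round(3),m[4,4].round(3))
E
python3 rk.py
python3 -m crank '[{"delta_rot":[0,0,0],"xyz":[0.001,0,-0.0065],"fingers":1},{"delta_rot":[0,0,0],"xyz":[0.010,0,-0.0065],"fingers":1},{"delta_rot":[0,0,0],"xyz":[0.017,0,-0.0065],"fingers":1},{"delta_rot":[0,0,0],"xyz":[0.024,0,-0.0065],"fingers":1},{"delta_rot":[0,0,0],"xyz":[0.031,0,-0.0065],"fingers":1},{"delta_rot":[0,0,0],"xyz":[0.036,0,-0.0065],"fingers":1},{"delta_rot":[0,0,0],"xyz":[0.040,0,-0.0065],"fingers":1},{"delta_rot":[0,0,0],"xyz":[0.040,0,-0.0035],"fingers":1},{"delta_rot":[0,0,0],"xyz":[0.040,0,-0.001],"fingers":1},{"delta_rot":[0,0,0],"xyz":[0.040,0,-0.0003],"fingers":1}]' >/dev/null; python3 s2.py; python3 rk.py; python3 s2.py
```

```text
(212, 182) shift 0 0 0.997 0.997
(292, 186) shift 0 3 0.933 0.914
(276, 196) shift 0 0 0.971 0.971
(222, 176) shift 0 0 1.0 1.0
t 12.1 rack mm [ -3.2 -22.9  31.9] yaw 0.07 F rack [1.93 1.49 7.24]
(212, 182) shift 0 -1 0.966 0.959
(292, 186) shift 0 0 0.989 0.989
(276, 196) shift 0 0 1.0 1.0
(222, 176) shift 0 0 0.946 0.946
t 12.15 rack mm [ -3.3 -22.9  32. ] yaw 0.06 F rack [-0.96 -0.31  0.25]
```

```bash
python3 -m crank '[{"delta_rot":[0,0,0],"xyz":[0.001,0,-0.0065],"fingers":1},{"delta_rot":[0,0,0],"xyz":[0.010,0,-0.0065],"fingers":1},{"delta_rot":[0,0,0],"xyz":[0.017,0,-0.0065],"fingers":1},{"delta_rot":[0,0,0],"xyz":[0.024,0,-0.0065],"fingers":1},{"delta_rot":[0,0,0],"xyz":[0.031,0,-0.0065],"fingers":1},{"delta_rot":[0,0,0],"xyz":[0.036,0,-0.0065],"fingers":1},{"delta_rot":[0,0,0],"xyz":[0.040,0,-0.0065],"fingers":1},{"delta_rot":[0,0,0],"xyz":[0.040,0,-0.0035],"fingers":1},{"delta_rot":[0,0,0],"xyz":[0.040,0,-0.001],"fingers":1},{"delta_rot":[0,0,0],"xyz":[0.040,0,0.0002],"fingers":1}]' >/dev/null; python3 s2.py;  python3 rk.py; python3 s2.py
python3 -m crank '[{"delta_rot":[0,0,0],"xyz":[0.001,0,-0.0065],"fingers":1},{"delta_rot":[0,0,0],"xyz":[0.010,0,-0.0065],"fingers":1},{"delta_rot":[0,0,0],"xyz":[0.017,0,-0.0065],"fingers":1},{"delta_rot":[0,0,0],"xyz":[0.024,0,-0.0065],"fingers":1},{"delta_rot":[0,0,0],"xyz":[0.031,0,-0.0065],"fingers":1},{"delta_rot":[0,0,0],"xyz":[0.036,0,-0.0065],"fingers":1},{"delta_rot":[0,0,0],"xyz":[0.040,0,-0.0065],"fingers":1},{"delta_rot":[0,0,0],"xyz":[0.040,0,-0.0035],"fingers":1},{"delta_rot":[0,0,0],"xyz":[0.040,0,-0.001],"fingers":1},{"delta_rot":[0,0,0],"xyz":[0.040,0,0],"fingers":1}]' >/dev/null; python3 s2.py; python3 rk.py; python3 s2.py
```

```text
t 13.15 rack mm [ 36.7 -22.9  31.8] yaw 0.07 F rack [ 2.72  3.04 14.54]
(212, 182) shift 0 -1 0.917 0.911
(292, 186) shift 0 0 0.99 0.99
(276, 196) shift 0 0 1.0 1.0
(222, 176) shift 0 1 0.865 0.852
t 13.2 rack mm [ 36.7 -22.8  31.9] yaw 0.06 F rack [ 1.46 -0.11  2.78]
t 14.2 rack mm [ 76.7 -22.8  31.8] yaw 0.06 F rack [ 2.73  2.37 12.29]
(212, 182) shift 0 0 0.883 0.883
(292, 186) shift 0 0 0.99 0.99
(276, 196) shift 0 0 1.0 1.0
(222, 176) shift 0 1 0.939 0.886
t 14.25 rack mm [ 76.7 -22.7  31.9] yaw 0.06 F rack [1.45 0.18 1.86]
```

All five have been pressed. I'll lift off and check numerically.

```bash
python3 -m crank '[{"delta_rot":[0,0,0],"xyz":[0,0,-0.01],"fingers":1},{"delta_rot":[0,0,0],"xyz":[0,0,-0.04],"fingers":1},{"delta_rot":[0,0,0],"xyz":[0,0,-0.08],"fingers":1},{"delta_rot":[0,0,0],"xyz":[0.03,0,-0.12],"fingers":1},{"delta_rot":[0,0,0],"xyz":[0.07,0,-0.15],"fingers":1},{"delta_rot":[0,0,0],"xyz":[0.11,0,-0.15],"fingers":1},{"delta_rot":[0,0,0],"xyz":[0.15,0,-0.15],"fingers":1},{"delta_rot":[0,0,0],"xyz":[0.15,0,-0.15],"fingers":1}]' >/dev/null; python3 s2.py; python3 rk.py
python3 - <<'E'
from h import *
p=np.load("p.npy"); A=R.from_euler("z",p[2]).as_matrix()
for n,off in(("side",(0.9,1.5)),("top",(0,0))):
    c=viewer.read_camera(n); g=c["img"].astype(float).mean(2).astype(np.float32)
    for k,x in enumerate((-80,-40,0,40,80)):
        # vertical profile through tube axis (x) and hinge (x-12.5), far tip (x+14)
        pr=[]
        for dx in(-16,-10,0,8):
            q=proj(c,[A@[(x+dx)/1000,-.024,z/1000]+[p[0],p[1],0] for z in(55,60,65,70,75,80,85)])+off
            pr.append(cv2.remap(g,q[:,0].astype(np.float32).reshape(1,-1),q[:,1].astype(np.float32).reshape(1,-1),1)[0].round().astype(int).tolist())
        print(n,k+1,pr)
        if n=="top": print()
E
```

```text
t 15.05 rack mm [231.7 -23.  182.5] yaw 0.49 F rack [-0.3   0.52  0.85]
(212, 182) shift 0 0 0.999 0.999
(292, 186) shift 0 0 0.99 0.99
(276, 196) shift 0 0 1.0 1.0
(222, 176) shift 0 0 0.998 0.998
side 1 [[135, 140, 148, 107, 55, 43, 42], [157, 200, 225, 185, 93, 46, 42], [219, 251, 255, 255, 185, 71, 43], [203, 241, 255, 238, 131, 47, 42]]
side 2 [[137, 144, 150, 113, 55, 42, 43], [157, 204, 237, 208, 110, 46, 42], [217, 247, 255, 250, 186, 73, 43], [208, 246, 255, 237, 139, 54, 42]]
side 3 [[136, 145, 153, 112, 58, 43, 41], [153, 192, 230, 206, 120, 53, 42], [216, 247, 255, 254, 180, 67, 42], [204, 241, 255, 241, 142, 49, 42]]
side 4 [[136, 146, 162, 129, 62, 43, 42], [152, 196, 238, 219, 133, 56, 42], [220, 246, 255, 253, 203, 84, 44], [207, 246, 255, 241, 143, 55, 42]]
side 5 [[136, 144, 154, 123, 62, 43, 43], [150, 192, 239, 219, 137, 59, 42], [216, 242, 255, 254, 188, 75, 43], [216, 243, 255, 241, 145, 50, 43]]
top 1 [[246, 236, 219, 200, 173, 148, 133], [254, 254, 254, 254, 253, 244, 233], [254, 254, 254, 253, 253, 254, 254], [247, 254, 255, 255, 255, 255, 254]]

top 2 [[248, 247, 232, 217, 197, 171, 144], [255, 255, 255, 255, 254, 254, 244], [254, 254, 254, 254, 253, 254, 254], [251, 254, 255, 255, 255, 255, 254]]

top 3 [[237, 234, 230, 214, 198, 181, 165], [255, 255, 255, 255, 254, 253, 252], [254, 254, 254, 254, 254, 254, 254], [254, 255, 255, 255, 255, 255, 254]]

top 4 [[241, 239, 238, 236, 225, 207, 189], [255, 255, 255, 255, 255, 255, 254], [254, 254, 254, 254, 254, 254, 254], [250, 255, 255, 255, 255, 255, 254]]

top 5 [[205, 207, 206, 202, 199, 194, 189], [255, 255, 255, 254, 255, 254, 254], [254, 254, 254, 254, 254, 254, 254], [254, 255, 255, 255, 255, 255, 255]]
```

All five lids look alike in the profiles: flat, with nothing above them. The rack patches match the starting picture with zero shift. I'll hand in.

```bash
python3 -c "
from station import job
print(job.hand_in())"
```

```text
the job is handed in; nothing more can be done
None
```

The job is handed in: all five lids were folded shut in order, 1 to 5, at light force (up to about 15 N briefly), and image checks before hand-in show them flat and the rack unmoved.

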